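Lay the reagent bottle down on the bottle roller and start it

ROBOT

A 6-joint arm with a two-finger parallel gripper is mounted at the origin on a cart in front of the work surface, level with it; the furniture and walls round the work are solid. World frame = base frame: x ahead of the robot, y to its left, z up, the work surface at z = 0. Lengths are in mm, angles in degrees, forces in N, time in s.
With the tool pointing down it reaches from about 350 to 850 mm from the base axis. Payload 8.1 kg.
Tool frame: the origin (TCP) lies midway between the tips of the shut fingers; the grasp point (between the pads) lies 19 mm behind it (r.grip_point_offset is the distance from the TCP to the grasp point, in mm); z points along the fingers, y is the line along which they close (so a half turn about z gives the same grasp; the last joint's range is limited). The gripper opens to 85 mm and grips with 20 to 120 N. Pads are 22 mm wide; open, the fingers measure 114 mm over their backs; the gripper's body (76 mm by 85 mm) begins 54 mm behind the grasp point. The pads swing forward as they close: fully open they stand 13 mm farther back than shut.
Start: joints at [-74.622, 7.471, 85.268, -0, 87.261, -4.893], TCP at [207.899, -562.835, 231.292] pointing down, gripper open.
Joint ranges: [-169.43, 169.43], [-51.17, 129.36], [1.28, 143.12], [-76.62, 256.62], [0, 156.53], [-152.29, 152.29]. Speed limits (degrees/s): [136.94, 136.94, 159.86, 180, 180, 180].

INTERFACE

Orientations are given as [roll, pitch, yaw] about the fixed x, y, z axes, in that order (R = Rz(yaw) Ry(pitch) Rx(roll)).
In Python, from bench import r gives the robot as it stands.
- The arm moves only by the shell command python3 -m inch 'ROWS' [FORCE]. ROWS is JSON, one flat list of numbers, 7 for each row, row after row: the shift along the world's x, y, z in m, then the turn, a rotation vector about the world's x, y, z in degrees, then the closure in counts, from 0 (fully open) to 255 (shut). A call has 1 to 10 rows; each row shifts and turns the commanded pose from where the row before left it; what a row does not reach is not made up. A row lasts 1/10 s, in which the tool goes at most 50 mm and 8.59 degrees, less where a joint would pass 70% of its speed; a pose out of reach is approached as far as the arm can. A call with a gripper value outside its range is refused whole. The fingers move at their own pace and stop on an object; FORCE is the grip in N (left out, the last holds). Time passes only in rows, so rows that do not move let the fingers close. It gives the time, the measured TCP pose, the force and the opening at its end, in the units of the state.
- r.sense(): the state, without advancing time (a new reading comes with each control period).
- r.snapshot(name): name is "side" or "top" or "wrist"; returns (picture, depth): 420x560x3 uint8, red, green, blue; 420x560 float32, mm along the optical axis (not along the pixel's ray), 0 where there is no reading.
- r.get_calibration(name): a dict with "fovy" (degrees; the focal length in pixels is half the picture's height over the tangent of half this angle, whatever the lens; pixels are square), "cx", "cy" (the principal point, pixels), "k1" (the pictures are not rectified: a ray, as slopes to the right and down, at radius r is drawn at 1 + k1 r^2 times it, then the intrinsics apply), "position" and "rotation" of the camera in the world; the wrist camera has in their place "tool_from_camera" (4x4, takes a point from camera to tool coordinates, whose origin is the TCP and whose axes are the flange's). Camera axes: x right, y up, looking along -z (the intrinsics and any distortion apply to the point x, -y, -z); pixel columns grow to the right and rows downward; lengths in mm; the calibration is good to about 2 mm. A picture is of the moment at which its call begins: read the wrist's pose just before it. get_calibration takes no time and is no camera call.
- r.hand_in(): hands the job in, once; it reports no verdict.
The state is a dict: "time": time; "joint_pos": joint angles; "qd": joint speeds; "joint_efforts": joint torques, N m; "tool_pos": TCP position; "tcp_rot": TCP orientation; "ft_force": force on the tool from outside, world axes, zero at the start; "wrist_torque": the same for the moment, N m; "finger_gap": finger opening in mm.
Only numpy, scipy, OpenCV 4.12 (cv2) and the standard library are available. Lean on these libraries where they do the work, as an engineer would, in place of code of your own. Each camera call takes 0.05 s, during which the arm holds its last target. There are 200 camera calls.

TASK

The reagent has settled: tip the tall white bottle over the two low rubber bumpers beside it onto the roller machine and let it down gently under control, never letting it topple and drop, so that it lies on its side along and between the two rollers with its cap pointing away from the step it stood on. Then press the square start switch on the machine's drive case fully in and move clear. Do not grip or lift the bottle, only push and steady it lightly with the fingers, and leave the other things where they stand.

Things in the scene. Friction and masses are not known exactly. Their poses are not given: they have to be found in the camera images.
- bottle: White screw-cap reagent bottle, closed, about 0.3 kg, 159 mm tall, standing on the loading step at the left end of the roller machine. Body 68 mm diameter up to 105 mm, then a sloping shoulder; screw cap 36 mm diameter from 139 mm to the flat top at 159 mm; centre of mass about 68 mm above the foot. Origin: centre of the foot; z runs up the axis to the cap; its yaw is arbitrary.
- bottle_mid (a point): Point on the bottle's axis halfway up, 79.5 mm above its foot.
- cap_top (a point): Centre of the flat top of the bottle's cap.
- mixer: Bottle roller (a lab mixer that turns a lying bottle), fixed to the desk, rollers between end plates at x = -85 and 85 mm. Origin: on the desk under the middle of the lane between its rollers; x runs along the rollers to the left-hand end, where the bottle stands; y roughly towards the robot; z up. White drive case along the side nearer the robot: y 58 to 116 mm, full length, top 53 mm above the desk.
- stop (a point): Midpoint between the tops of the two rubber bumpers at the machine's left end, the stop over which the bottle tips: upright posts of 6 mm radius with round tops, 24 mm either side of the lane, top 31 mm above the desk (this point: mixer x = 81 mm, 25 mm high). The bottle stands behind them, axis 34 to 40 mm from this point, on a step 20 mm high, 80 mm long, between side rims 28 mm high, 76 mm apart.
- lane (a point): Point above the mixer's origin, 59 mm over the desk, where the axis of a lying bottle runs along the mixer's x (its foot then reaches 5 to 30 mm out beyond the bumpers, its cap end lies between x = -73 and -48 mm). Below: two free-turning black rubber rollers, 28 mm diameter, 154 mm long, axes 28 mm either side of the lane and 20 mm above the desk (tops at 34 mm).
- switch_top (a point): Centre of the top of the square start switch (26 x 26 mm, grey with a white centre) on top of the drive case, at x = -30, y = 87 mm of the mixer; off, its top is 63.5 mm above the desk and 8.7 mm above its black bezel.
- start_switch (a joint): Travel of the start switch in m: 0 = out (off), 0.006 = fully in (on). It is pressed straight down against about 3 N of friction and stays where it is left.
- carton: Small white folding carton, 51 x 51 x 89 mm, standing nearer the robot than the bottle, left of the drive case; leave alone. Origin: centre of its underside.
- dropper: Amber dropper bottle with a black bulb, 29 mm diameter, 102 mm tall, standing to the right of the drive case; leave alone. Origin: centre of its underside.
- eyepiece: Black microscope eyepiece, 39 mm diameter, 46 mm tall, standing beyond the right end of the machine; leave alone. Origin: centre of its underside.

How it is judged:
By the outcome, as a careful person would: the job done as asked, in the order asked, and still so for the second after the job is handed in, with the robot touching nothing.
It also fails if it takes over 61 s, if anything falls off the work surface, if the arm or the gripper's body presses on something with over 40 N, if the wrist force passes 120 N, or if a joint passes its speed limit or range.

## Working session

There is one attempt and no reset: what is moved stays moved. The work goes in short steps, Python scripts to look and compute and a shell command to move; the robot and the scene stay as the last step left them, time stands still between calls to the robot, and variables do not carry over. Pictures are saved under pics/ and viewed, on a budget of 10 in all, crops included, one or two more only if the job needs it, and the job is handed in when it is done.

```bash
ls; mkdir -p pics
python3 - <<'E'
from bench import r
import cv2,numpy as np
s=r.sense();print(s['time'],s['tool_pos'],s['tcp_rot'],s['finger_gap'])
for n in ["side","top"]:
    p,d=r.snapshot(n);np.savez(f'pics/{n}0.npz',p=p,d=d);cv2.imwrite(f'pics/{n}0.png',p[:,:,::-1]);c=r.get_calibration(n);print(n,c)
a=np.hstack([cv2.imread('pics/side0.png'),cv2.imread('pics/top0.png')])
E
```

```text
pics
0.0 [ 207.74747074 -562.30216018  230.23964376] [-1.79894427e+02 -7.49202527e-03  2.02712082e+01] 85.47214955660222
side {'fovy': 45.40292249411562, 'cx': 282.6763055385356, 'cy': 205.91445545546745, 'k1': -0.062270598708948445, 'position': array([ 479.60609203, -989.05971692,  663.85776255]), 'rotation': array([55.67588554,  0.67628478, -0.67125763])}
top {'fovy': 50.927723845231924, 'cx': 282.21731860381436, 'cy': 205.60694188227822, 'k1': 0.008746935090285051, 'position': array([ 386.19497985, -221.43070891, 1057.11450128]), 'rotation': array([  5.75598976,   1.16202067, -89.26572086])}
```

View pics/side0.png

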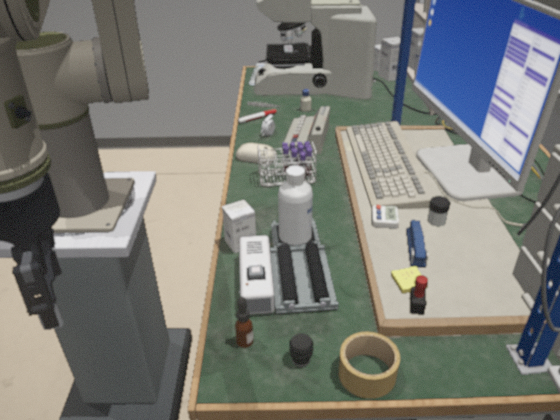

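View pics/top0.png

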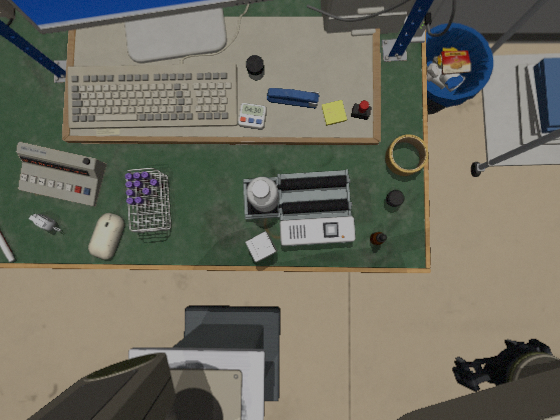

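Side: the bottle stands at about (295,205), with the rollers below it and the switch at (256,271). Top: cap at about (263,187), rollers spanning columns 280–350 at rows 182 and 205, switch at (331,230), carton at (260,247).

```bash
cat > h.py <<'E'
import numpy as np,cv2
from scipy.spatial.transform import Rotation as R
from bench import r
def setup(n,pose=None):
    c=r.get_calibration(n);f=210/np.tan(np.radians(c['fovy']/2))
    if 'position' in c: return c,f,R.from_euler('xyz',c['rotation'],degrees=True).as_matrix(),np.array(c['position'])
    T=np.array(c['tool_from_camera']);p,e=pose;Rt=R.from_euler('xyz',e,degrees=True).as_matrix()
    return c,f,Rt@T[:3,:3],Rt@T[:3,3]+p
def rays(n,uv,pose=None):
    c,f,M,o=setup(n,pose);uv=np.atleast_2d(uv).astype(float)
    d=(uv-[c['cx'],c['cy']])/f;s=d.copy()
    for _ in range(20): s=d/(1+c['k1']*(s**2).sum(1,keepdims=True))
    return o,np.c_[s[:,0],-s[:,1],-np.ones(len(s))]@M.T
def plane(n,uv,z,pose=None):
    o,d=rays(n,uv,pose);return o+d*((z-o[2])/d[:,2])[:,None]
def cloud(n,d,pose=None):
    v,u=np.nonzero(d>0);o,q=rays(n,np.c_[u,v],pose);return o+q*d[v,u][:,None],u,v
def proj(n,P,pose=None):
    c,f,M,o=setup(n,pose);q=(np.atleast_2d(P)-o)@M;s=np.c_[q[:,0],-q[:,1]]/-q[:,2:];s=s*(1+c['k1']*(s**2).sum(1,keepdims=True))
    return s*f+[c['cx'],c['cy']]
E
python3 - <<'E'
from h import *
for n in ['top','side']:
    z=np.load(f'pics/{n}0.npz');P,u,v=cloud(n,z['d']);C=z['p'][v,u].astype(int)
    if n=='top': roi=(u>235)&(u<365)&(v>165)&(v<275)
    else: roi=(u>205)&(u<345)&(v>150)&(v<375)
    P=P[roi];C=C[roi]
    print(n,'desk',np.median(P[(abs(P[:,2])<12)],0))
    k=P[:,2]>165;print(' cap',k.sum(),P[k].mean(0),P[k].min(0),P[k].max(0))
    k=(abs(P[:,2]-53)<8)&(C.min(1)>150);print(' case',k.sum(),np.round(cv2.boxPoints(cv2.minAreaRect(P[k][:,:2].astype('f4'))),1).tolist(),np.median(P[k],0))
    k=(P[:,2]>12)&(P[:,2]<45)&(C.max(1)<55);print(' roll',k.sum(),np.round(cv2.minAreaRect(P[k][:,:2].astype('f4')),1) if 0 else cv2.minAreaRect(P[k][:,:2].astype('f4')),np.percentile(P[k],[1,99],axis=0))
    k=(abs(P[:,2]-88)<8);print(' z88',k.sum(),np.median(P[k],0))
print('caps',plane('top',[[263,187]],179),plane('side',[[295,172]],179))
print('switch top',plane('top',[[331,230]],63.5),'side',plane('side',[[256,270]],63.5))
a=cv2.imread('pics/top0.png')[160:270,235:365];b=cv2.imread('pics/side0.png')[150:320,210:345]
a=cv2.resize(a,None,fx=6,fy=6,interpolation=cv2.INTER_CUBIC);cv2.imwrite('pics/topc.png',a[:600])
E
```

```text
top desk [ 4.42037332e+02 -2.50650316e+02  4.37057676e-01]
 cap 259 [ 508.32307098 -158.43595383  178.49368699] [ 491.38105718 -175.41347681  165.04339021] [ 526.43542093 -141.09873767  184.25125136]
 case 1376 [[398.5, -199.10000610351562], [411.20001220703125, -365.3999938964844], [465.79998779296875, -361.29998779296875], [453.20001220703125, -195.0]] [ 431.95052327 -274.80295537   52.7911203 ]
 roll 1681 ((513.2610473632812, -232.88394165039062), (86.8418197631836, 236.5037078857422), 6.296598434448242) [[ 472.27732265 -348.0391969    17.41599457]
 [ 560.47609122 -118.39726169   36.98523895]]
 z88 555 [ 394.46359577 -154.8572924    88.04276278]
side desk [ 465.49063763 -291.73934083    0.6844709 ]
 cap 250 [ 506.78395147 -164.29977933  176.23356238] [ 489.78286124 -177.27916082  165.27059389] [ 524.49087763 -142.01247734  182.09890988]
 case 1668 [[382.70001220703125, -363.6000061035156], [515.2000122070312, -374.1000061035156], [556.2000122070312, 141.0], [423.6000061035156, 151.5]] [ 430.32185524 -281.03270615   53.68213711]
 roll 940 ((500.44781494140625, -317.776123046875), (313.70758056640625, 127.56753540039062), 74.64492797851562) [[ 475.50578686 -480.33957448   13.11722116]
 [ 556.47445556 -201.69793688   44.09395858]]
 z88 803 [ 408.94058576 -170.1685551    88.47931895]
caps [[ 511.69943537 -163.33246581  179.        ]] [[ 506.96250576 -165.22341262  179.        ]]
switch top [[ 432.19903254 -310.33780876   63.5       ]] side [[ 432.68430983 -311.77207553   63.5       ]]
```

View pics/topc.png

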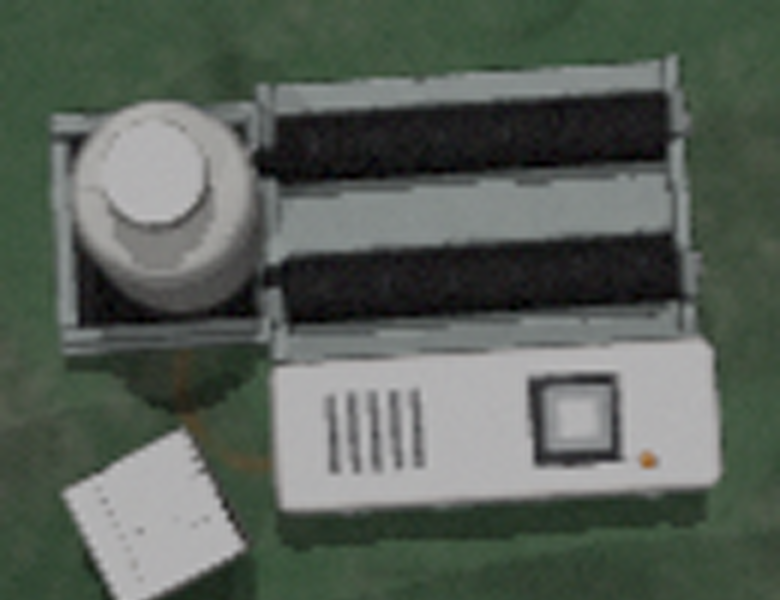

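Crop of the top view: cap at about (155,173), rollers tilted about 4.4° up to the right, square switch at (575,420), and the foot end of the step has a frame at x≈60. This gives the bottle axis at ≈(508,-159) and the mixer origin at ≈(518.5,-273.6). Mixer x is ≈(-0.076,0.997), which puts the bottle 34.5 mm from the stop, consistent with the brief. Next I move above the bottle.

```bash
python3 -m inch '[0.015,0.0202,0.0015,0,0,-0.8,0, 0.015,0.0202,0.0015,0,0,-0.8,0, 0.015,0.0202,0.0015,0,0,-0.8,0, 0.015,0.0202,0.0015,0,0,-0.8,0, 0.015,0.0202,0.0015,0,0,-0.8,0, 0.015,0.0202,0.0015,0,0,-0.8,0, 0.015,0.0202,0.0015,0,0,-0.8,0, 0.015,0.0202,0.0015,0,0,-0.8,0, 0.015,0.0202,0.0015,0,0,-0.8,0, 0.015,0.0202,0.0015,0,0,-0.8,0]'
python3 -m inch '[0.015,0.0202,0.0015,0,0,-0.8,0, 0.015,0.0202,0.0015,0,0,-0.8,0, 0.015,0.0202,0.0015,0,0,-0.8,0, 0.015,0.0202,0.0015,0,0,-0.8,0, 0.015,0.0202,0.0015,0,0,-0.8,0, 0.015,0.0202,0.0015,0,0,-0.8,0, 0.015,0.0202,0.0015,0,0,-0.8,0, 0.015,0.0202,0.0015,0,0,-0.8,0, 0.015,0.0202,0.0015,0,0,-0.8,0, 0.015,0.0202,0.0015,0,0,-0.8,0]'
python3 -m inch '[0,0,0,0,0,0,100, 0,0,0,0,0,0,100, 0,0,0,0,0,0,100, 0,0,0,0,0,0,100]'
python3 - <<'E'
from h import *
s=r.sense();print(s['time'],s['joint_pos'],s['tool_pos'],s['tcp_rot'],s['ft_force'],s['finger_gap'])
pose=(s['tool_pos'],s['tcp_rot']);p,d=r.snapshot('wrist');np.savez('pics/w1.npz',p=p,d=d,t=pose[0],e=pose[1]);cv2.imwrite('pics/w1.png',p[:,:,::-1])
P,u,v=cloud('wrist',d,pose)
k=(P[:,2]>170)&(P[:,2]<188)&(np.hypot(P[:,0]-508,P[:,1]+159)<40);print('cap',k.sum(),P[k].mean(0) if k.any() else 0,P[k].min(0),P[k].max(0))
print(r.get_calibration('wrist'))
# top: roller mid, step rims etc
print(plane('top',[[314.2,194.5]],34))
E
```

```text
time: 1.1
tool_pos: [358.2, -359.7, 245.9]
tcp_rot: [-180.0, 0.0, 12.2]
ft_force: [0.1, 0.0, -0.0]
finger_gap: 85.1
time: 2.1
tool_pos: [508.2, -157.8, 260.8]
tcp_rot: [-180.0, 0.0, 4.2]
ft_force: [-0.1, 0.2, -0.1]
finger_gap: 85.5
time: 2.5
tool_pos: [507.4, -159.5, 261.1]
tcp_rot: [180.0, 0.0, 4.2]
ft_force: [-0.2, 0.3, -0.3]
finger_gap: 51.9
2.5 [-2.29678977e+01 -3.72305173e+00  9.36099873e+01 -1.26508593e-02
  9.01306129e+01  6.28155606e+01] [ 507.41706689 -159.52936724  261.11323727] [1.79996764e+02 2.13896530e-02 4.21651420e+00] [-0.19476789  0.32641363 -0.33807602] 51.9236764419366
cap 1750 [ 508.25280138 -156.23755414  179.22512906] [ 488.87832891 -173.91004262  170.06183805] [ 525.15649435 -138.58725652  181.471542  ]
{'fovy': 67.93644138974074, 'cx': 281.35116987354064, 'cy': 217.3708851585072, 'k1': -0.02481446010357106, 'tool_from_camera': array([[-5.02510601e-04,  9.61956111e-01,  2.73203564e-01,
         6.78301783e+01],
       [ 9.99999710e-01,  3.27216817e-04,  6.87188102e-04,
        -6.66404310e-01],
       [ 5.71647994e-04,  2.73203830e-01, -9.61955997e-01,
        -1.43151849e+02],
       [ 0.00000000e+00,  0.00000000e+00,  0.00000000e+00,
         1.00000000e+00]])}
[[ 515.93635123 -273.70279439   34.        ]]
```

View pics/w1.png

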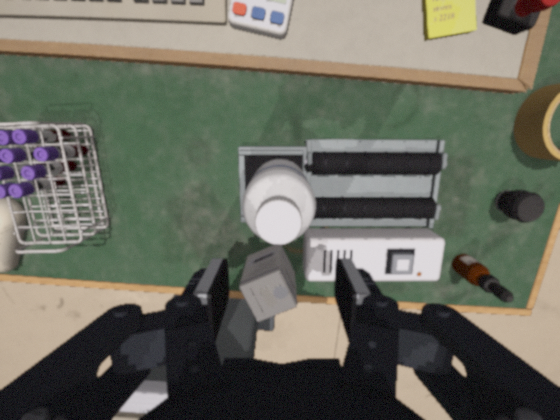

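Wrist view: the cap at (278,220) sits centred between the fingers (columns ~225 and ~340). The machine is upright in the picture, and the eyepiece (520,205) and dropper (480,275) are well clear to the right. I'll lower the loosely open fingers round the cap.

```bash
python3 -m inch '[0,0.001,-0.011,0,0,0,100, 0,0.001,-0.011,0,0,0,100, 0,0,-0.011,0,0,0,100, 0,0,-0.011,0,0,0,100, 0,0,-0.011,0,0,0,100, 0,0,-0.011,0,0,0,100, 0,0,-0.011,0,0,0,100, 0,0,-0.011,0,0,0,100, 0,0,-0.011,0,0,0,100, 0,0,-0.010,0,0,0,100]'
python3 -m inch '[0,0,0,0,0,0,115, 0,0,0,0,0,0,115, 0,0,0,0,0,0,115]'
python3 - <<'E'
from h import *
P=[]
for n in ['wrist']:
    z=np.load('pics/w1.npz');pose=(z['t'],z['e']);P,u,v=cloud('wrist',z['d'],pose);C=z['p'][v,u].astype(int)
    k=(u>300)&(u<450)&(v>220)&(v<290)&(abs(P[:,2]-53)<6)&(C.min(1)>130)
    print('case',cv2.minAreaRect(P[k][:,:2].astype('f4')))
    k=(u>320)&(u<435)&(v>150)&(v<222)&(abs(P[:,2]-28)<12)&(C.max(1)<60);Q=P[k]
    print('roll',cv2.minAreaRect(Q[:,:2].astype('f4')))
    print('switch',plane('wrist',[[403,262]],63.5,pose))
    for m in [(u>500)&(u<545)&(v>185)&(v<225)&(P[:,2]>15)&(C.max(1)<70)]: print('eyepiece',P[m].mean(0))
E
```

```text
time: 3.55
tool_pos: [507.8, -156.8, 151.3]
tcp_rot: [-180.0, 0.0, 4.3]
ft_force: [0.1, 0.1, -0.3]
finger_gap: 52.0
time: 3.85
tool_pos: [508.3, -157.0, 153.0]
tcp_rot: [180.0, -0.1, 4.3]
ft_force: [0.0, -0.5, -0.7]
finger_gap: 47.2
case ((430.1749267578125, -279.00994873046875), (56.71009063720703, 167.62464904785156), 3.946202516555786)
roll ((516.1068115234375, -275.9765625), (80.77239227294922, 142.2964324951172), 4.338130474090576)
switch [[ 433.93491375 -309.15139873   63.5       ]]
eyepiece [ 509.41166619 -451.01951355   39.05882474]
```

Bottle and mixer estimates agree: yaw 4.2°, bottle on the lane line 35 mm from the stop. I'll tip with the tool turning along with the bottle, keeping a loose gap so one finger pushes and the other catches. First to ~20°, then look.

```bash
python3 -m inch '[0,-0.001,0,0,0,0,122, 0,-0.001,0,0,0,0,122, 0,-0.001,0,0,0,0,122, 0,0,0,0,0,0,122]'
python3 -m inch '[0.0002,-0.0028,0.0006,1.25,0.09,0,122, 0.0002,-0.0028,0.0006,1.25,0.09,0,122, 0.0002,-0.0028,0.0006,1.25,0.09,0,122, 0.0002,-0.0028,0.0006,1.25,0.09,0,122, 0.0002,-0.0028,0.0003,1.25,0.09,0,122, 0.0002,-0.0028,0.0003,1.25,0.09,0,122, 0.0002,-0.0028,0.0003,1.25,0.09,0,122, 0.0002,-0.0028,0.0003,1.25,0.09,0,122]'
python3 -m inch '[0.0002,-0.0029,0.0001,1.25,0.09,0,122, 0.0002,-0.0029,0.0001,1.25,0.09,0,122, 0.0002,-0.0028,0.0001,1.25,0.09,0,122, 0.0002,-0.0029,0.0001,1.25,0.09,0,122, 0.0002,-0.0029,-0.0002,1.25,0.09,0,122, 0.0002,-0.0028,-0.0001,1.25,0.09,0,122, 0.0002,-0.0029,-0.0002,1.25,0.09,0,122, 0.0002,-0.0028,-0.0002,1.25,0.09,0,122]'
cat > look.py <<'E'
import sys
from h import *
s=r.sense();print(s['time'],np.round(s['joint_pos'],1),np.round(s['tool_pos'],1),np.round(s['tcp_rot'],1),np.round(s['ft_force'],2),s['finger_gap'])
p,d=r.snapshot('side');cv2.imwrite(sys.argv[1],cv2.resize(p[120:340,180:400,::-1],None,fx=2.7,fy=2.7,interpolation=cv2.INTER_CUBIC))
E
python3 look.py pics/s1.png
```

```text
time: 4.25
tool_pos: [508.0, -160.0, 152.4]
tcp_rot: [180.0, -0.0, 4.3]
ft_force: [0.0, 0.1, 0.7]
finger_gap: 44.5
time: 5.05
tool_pos: [509.4, -182.5, 155.8]
tcp_rot: [-169.9, -0.0, 4.3]
ft_force: [-0.6, 1.0, -0.7]
finger_gap: 44.7
time: 5.85
tool_pos: [511.1, -205.4, 155.6]
tcp_rot: [-159.8, -0.1, 4.3]
ft_force: [1.0, -0.6, -0.3]
finger_gap: 44.8
5.85 [-37.2  13.6  88.8  15.   91.2  47. ] [ 511.1 -205.4  155.6] [-1.598e+02 -1.000e-01  4.300e+00] [ 0.99 -0.57 -0.27] 44.80666954477838
```

View pics/s1.png

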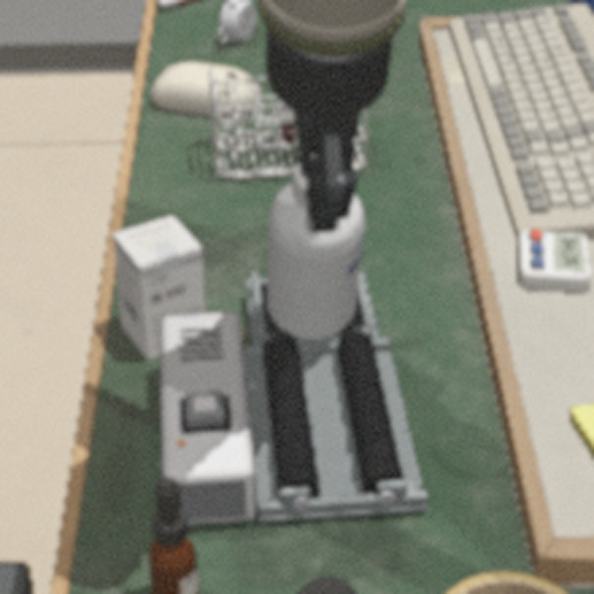

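The bottle is leaning over the stop with its foot edge at about (320,325), centred in the lane, and the fingers are around the cap. Continuing to 45°.

```bash
python3 -m inch '[0.0002,-0.0028,-0.0004,1.25,0.09,0,122, 0.0002,-0.0028,-0.0004,1.25,0.09,0,122, 0.0002,-0.0028,-0.0004,1.25,0.09,0,122, 0.0002,-0.0028,-0.0004,1.25,0.09,0,122, 0.0002,-0.0028,-0.0006,1.25,0.09,0,122, 0.0002,-0.0028,-0.0007,1.25,0.09,0,122, 0.0002,-0.0028,-0.0006,1.25,0.09,0,122, 0.0002,-0.0028,-0.0007,1.25,0.09,0,122]'
python3 -m inch '[0.0002,-0.0027,-0.0009,1.25,0.09,0,122, 0.0002,-0.0027,-0.0009,1.25,0.09,0,122, 0.0002,-0.0027,-0.0009,1.25,0.09,0,122, 0.0002,-0.0027,-0.0009,1.25,0.09,0,122, 0.0002,-0.0026,-0.0011,1.25,0.09,0,122, 0.0002,-0.0026,-0.0011,1.25,0.09,0,122, 0.0002,-0.0026,-0.0011,1.25,0.09,0,122, 0.0002,-0.0026,-0.0012,1.25,0.09,0,122]'
python3 -m inch '[0.0002,-0.0025,-0.0014,1.25,0.09,0,122, 0.0002,-0.0025,-0.0014,1.25,0.09,0,122, 0.0002,-0.0025,-0.0014,1.25,0.09,0,122, 0.0002,-0.0025,-0.0014,1.25,0.09,0,122, 0,0,0,0,0,0,122]'
python3 look.py pics/s2.png
```

```text
time: 6.7
tool_pos: [512.7, -227.8, 151.3]
tcp_rot: [-149.8, -0.1, 4.2]
ft_force: [-0.0, 1.5, -0.1]
finger_gap: 44.5
time: 7.5
tool_pos: [514.3, -248.9, 143.2]
tcp_rot: [-139.8, -0.1, 4.2]
ft_force: [-0.1, 1.1, 0.9]
finger_gap: 44.8
time: 8.0
tool_pos: [514.7, -259.1, 136.6]
tcp_rot: [-134.8, -0.0, 4.2]
ft_force: [0.1, 0.5, 0.3]
finger_gap: 44.6
8.0 [-48.1  38.1  68.3  27.6 109.9  38.6] [ 514.7 -259.1  136.6] [-134.8   -0.     4.2] [0.15 0.47 0.29] 44.58654522243013
```

View pics/s2.png

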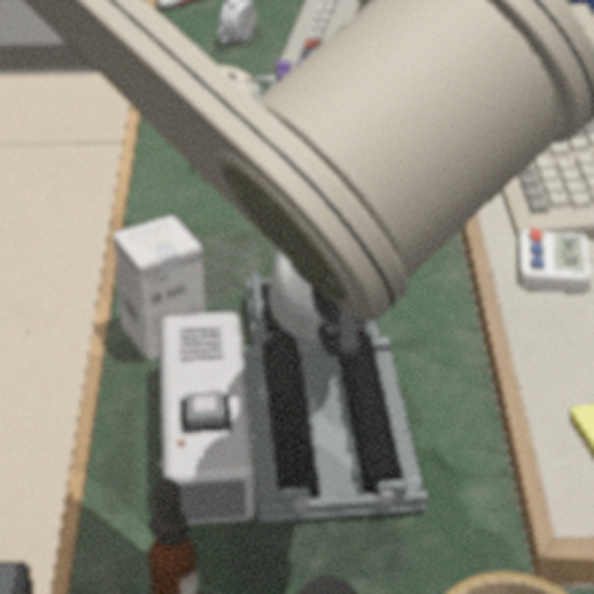

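View now blocked by the forearm, with the cap at about (330,310) between the fingers and everything else in place. Pose and force agree with the plan. From here the lower finger carries the cap like a ramp. Before lowering I check the end-plate height and the lane floor in the saved depth.

Run:
```python
from h import *
z=np.load('pics/w1.npz');pose=(z['t'],z['e']);P,u,v=cloud('wrist',z['d'],pose)
x=np.array([-.0737,.9973]);y=np.array([-.9973,-.0737]);q=P[:,:2]-[517,-273];mx=q@x;my=q@y
for lo in range(-106,-60,4):
    k=(mx>lo)&(mx<lo+4)&(abs(my)<10);print(lo,k.sum(),np.round(np.percentile(P[k,2],[5,50,95]),1) if k.any() else '')
for a,b in [(-60,-20),(0,40)]:
    k=(mx>a)&(mx<b)&(abs(my)<8);print(a,b,np.median(P[k,2]))
a=np.array([mx,my]);k=(mx>-70)&(mx<60)&(abs(my)<50)&(P[:,2]>31)&(P[:,2]<38);print('roller tops y',np.percentile(my[k],[2,25,50,75,98]),np.median(my[k&(my>0)]),np.median(my[k&(my<0)]))
```

```text
-106 43 [-1.5 -0.3  1. ]
-102 45 [-1.7 -0.5  0.5]
-98 44 [-1.9 -0.4  1. ]
-94 24 [-1.2 -0.   0.9]
-90 0 
-86 8 [15.9 17.3 18.3]
-82 50 [16.4 17.7 18.7]
-78 102 [ 7.7 11.6 18.1]
-74 46 [ 7.3  8.9 10.1]
-70 47 [7.8 8.9 9.8]
-66 48 [ 7.4  8.9 10.1]
-62 49 [ 7.4  8.8 10. ]
-60 -20 8.792402022888382
0 40 8.831945462434305
roller tops y [-35.06109774 -27.30249405 -19.71931337  27.94475237  37.12201366] 28.801292165472574 -27.119863201511496
```

The end plate is only 18 mm high at mid-lane, the floor is 9 mm, and the lane centre is within 1 mm of my estimate. Now I work out the lowering waypoints.

Run:
```python
import numpy as np
N=9;prev=None
for i in range(N+1):
    t=i/N
    th=47+43*t; s=5+7*t**2; al=45+10*t; G=min(44.6+42*t,80); h=27-9*t
    c,S=np.cos(np.radians(th)),np.sin(np.radians(th));n=np.array([np.cos(np.radians(al)),-np.sin(np.radians(al))]);u=np.array([-n[1],n[0]])
    Q=np.array([-14*c+(159-s)*S,25+14*S+(159-s)*c+2*t])
    T=Q-G/2*n-h*u; cnt=(85.3-G)/.334
    d=(T-prev) if prev is not None else T*0
    print(i,round(th,1),np.round(T,1),'d',np.round(d,1),'xyz/5',np.round(d[0]*np.array([.0737,-.9973])/5,2),round(d[1]/5,2),'cnt',round(cnt)); prev=T
```

```text
0 47.0 [ 68.2 136.9] d [0. 0.] xyz/5 [ 0. -0.] 0.0 cnt 122
1 51.8 [ 76.4 131.2] d [ 8.2 -5.8] xyz/5 [ 0.12 -1.64] -1.15 cnt 108
2 56.6 [ 83.8 124.6] d [ 7.4 -6.6] xyz/5 [ 0.11 -1.47] -1.31 cnt 94
3 61.3 [ 90.3 117.4] d [ 6.5 -7.2] xyz/5 [ 0.1  -1.29] -1.45 cnt 80
4 66.1 [ 95.8 109.6] d [ 5.5 -7.8] xyz/5 [ 0.08 -1.1 ] -1.56 cnt 66
5 70.9 [100.3 101.3] d [ 4.5 -8.3] xyz/5 [ 0.07 -0.89] -1.65 cnt 52
6 75.7 [103.7  92.7] d [ 3.4 -8.6] xyz/5 [ 0.05 -0.68] -1.72 cnt 38
7 80.4 [106.1  83.9] d [ 2.3 -8.8] xyz/5 [ 0.03 -0.46] -1.76 cnt 24
8 85.2 [107.9  74.2] d [ 1.8 -9.7] xyz/5 [ 0.03 -0.36] -1.94 cnt 16
9 90.0 [109.3  63.4] d [  1.4 -10.8] xyz/5 [ 0.02 -0.29] -2.15 cnt 16
```

```bash
python3 -m inch '[0.0001,-0.0016,-0.0011,0.22,0.02,0,119, 0.0001,-0.0016,-0.0011,0.22,0.02,0,116, 0.0001,-0.0017,-0.0012,0.22,0.02,0,114, 0.0001,-0.0016,-0.0012,0.22,0.02,0,111, 0.0001,-0.0017,-0.0012,0.22,0.02,0,108, 0.0001,-0.0015,-0.0013,0.22,0.02,0,105, 0.0001,-0.0015,-0.0013,0.22,0.02,0,102, 0.0001,-0.0014,-0.0013,0.22,0.02,0,100, 0.0001,-0.0015,-0.0013,0.22,0.02,0,97, 0.0001,-0.0015,-0.0013,0.22,0.02,0,94]'
python3 -m inch '[0.0001,-0.0013,-0.0014,0.22,0.02,0,91, 0.0001,-0.0013,-0.0015,0.22,0.02,0,88, 0.0001,-0.0013,-0.0014,0.22,0.02,0,86, 0.0001,-0.0013,-0.0015,0.22,0.02,0,83, 0.0001,-0.0013,-0.0014,0.22,0.02,0,80, 0.0001,-0.0011,-0.0016,0.22,0.02,0,77, 0.0001,-0.0011,-0.0015,0.22,0.02,0,74, 0.0001,-0.0011,-0.0016,0.22,0.02,0,72, 0.0001,-0.0011,-0.0015,0.22,0.02,0,69, 0.0001,-0.0011,-0.0016,0.22,0.02,0,66]'
cat > lookw.py <<'E'
import sys
from h import *
s=r.sense();print(s['time'],np.round(s['joint_pos'],1),np.round(s['tool_pos'],1),np.round(s['tcp_rot'],1),np.round(s['ft_force'],2),s['finger_gap'])
p,d=r.snapshot('wrist');cv2.imwrite(sys.argv[1],p[:,:,::-1]);q,e=r.snapshot('top')
a=np.hstack([cv2.resize(p[:,:,::-1],(400,300)),cv2.resize(q[140:275,225:405,::-1],(400,300))]);cv2.imwrite(sys.argv[1],a)
E
python3 lookw.py pics/c1.png
```

```text
time: 9.05
tool_pos: [516.1, -274.4, 125.2]
tcp_rot: [-132.7, -0.1, 4.2]
ft_force: [0.1, -0.7, -1.0]
finger_gap: 54.1
time: 10.05
tool_pos: [517.1, -286.4, 110.3]
tcp_rot: [-130.4, -0.0, 4.2]
ft_force: [0.1, -0.4, -2.4]
finger_gap: 63.4
10.05 [-50.1  46.5  61.   28.9 113.2  37.2] [ 517.1 -286.4  110.3] [-130.4   -0.     4.2] [ 0.15 -0.42 -2.37] 63.37712731993334
```

View pics/c1.png

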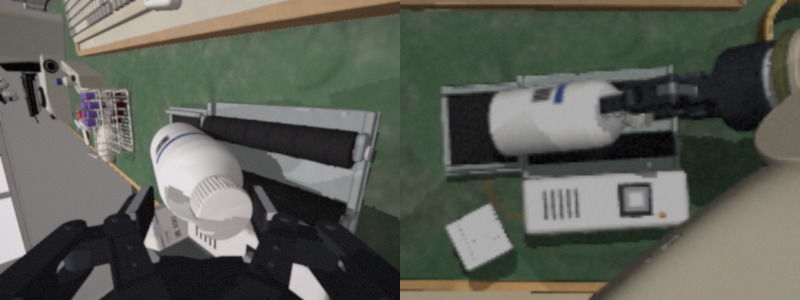

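Left (wrist): the cap sits between the open fingers, resting on the one under it. Right (top): the bottle leans along the lane, with its foot end at about x=490 and its shoulder at 620. The force of −2.4 N shows the finger is carrying it. Lowering further.

```bash
python3 -m inch '[0.0001,-0.0009,-0.0016,0.22,0.02,0,63, 0.0001,-0.0009,-0.0017,0.22,0.02,0,60, 0.0001,-0.0009,-0.0016,0.22,0.02,0,58, 0.0001,-0.0009,-0.0017,0.22,0.02,0,55, 0,-0.0009,-0.0017,0.22,0.02,0,52, 0.0001,-0.0007,-0.0017,0.22,0.02,0,49, 0,-0.0007,-0.0017,0.22,0.02,0,46, 0.0001,-0.0007,-0.0017,0.22,0.02,0,44, 0,-0.0007,-0.0017,0.22,0.02,0,41, 0.0001,-0.0006,-0.0018,0.22,0.02,0,38]'
python3 -m inch '[0,-0.0005,-0.0017,0.22,0.02,0,35, 0,-0.0005,-0.0018,0.22,0.02,0,32, 0.0001,-0.0004,-0.0017,0.22,0.02,0,30, 0,-0.0005,-0.0018,0.22,0.02,0,27, 0,-0.0004,-0.0018,0.22,0.02,0,24]'
python3 lookw.py pics/c2.png
```

```text
time: 11.15
tool_pos: [517.8, -294.3, 93.3]
tcp_rot: [-128.2, 0.0, 4.2]
ft_force: [-0.5, -0.7, -0.2]
finger_gap: 72.7
time: 11.65
tool_pos: [517.9, -296.6, 84.5]
tcp_rot: [-127.1, 0.0, 4.2]
ft_force: [-0.1, -0.7, -0.3]
finger_gap: 77.6
11.65 [-51.1  52.4  56.7  30.  115.   36.4] [ 517.9 -296.6   84.5] [-127.1    0.     4.2] [-0.08 -0.69 -0.26] 77.60016197749286
```

View pics/c2.png

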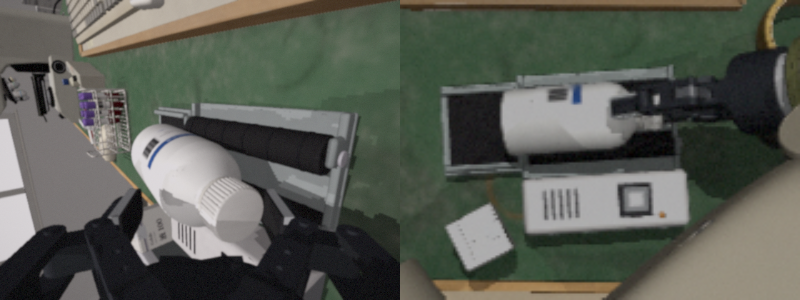

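Still resting on the finger at about 80°: the cap is at (230,205) in the wrist view and the foot end is at column 502 in the top view. Final lowering, slower.

```bash
python3 -m inch '[0,-0.0003,-0.0014,0.16,0.01,0,22, 0,-0.0002,-0.0014,0.16,0.01,0,21, 0,-0.0003,-0.0014,0.16,0.01,0,20, 0,-0.0002,-0.0014,0.16,0.01,0,19, 0,-0.0003,-0.0014,0.16,0.01,0,18, 0,-0.0002,-0.0014,0.16,0.01,0,17, 0,-0.0003,-0.0014,0.16,0.01,0,16]'
python3 -m inch '[0,-0.0002,-0.0014,0.16,0.01,0,16, 0,-0.0002,-0.0014,0.16,0.01,0,16, 0,-0.0002,-0.0014,0.16,0.01,0,16, 0,-0.0002,-0.0014,0.16,0.01,0,16, 0,-0.0002,-0.0014,0.16,0.01,0,16, 0,-0.0002,-0.0014,0.16,0.01,0,16]'
python3 lookw.py pics/c3.png
```

```text
time: 12.45
tool_pos: [517.9, -298.3, 74.8]
tcp_rot: [-126.0, 0.0, 4.2]
ft_force: [0.1, 0.2, 0.1]
finger_gap: 80.0
time: 13.05
tool_pos: [517.9, -299.6, 66.4]
tcp_rot: [-125.1, -0.0, 4.2]
ft_force: [0.2, -2.5, -1.1]
finger_gap: 80.4
13.05 [-51.5  55.9  54.3  30.8 115.9  35.9] [ 517.9 -299.6   66.4] [-125.1   -0.     4.2] [ 0.25 -2.46 -1.07] 80.41368792869052
```

View pics/c3.png

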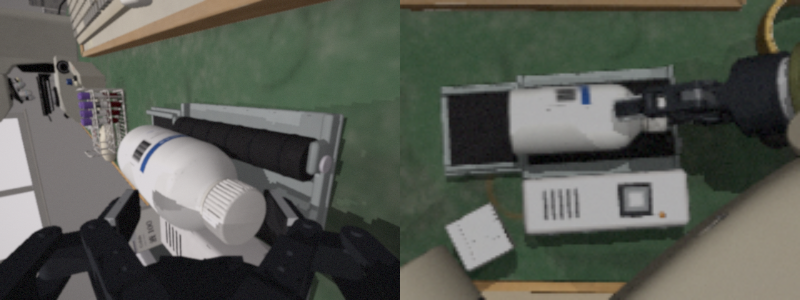

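It looks nearly flat, with the foot end at column 510 in the top view. I'll measure foot position and slope with depth before releasing.

```bash
cat > meas.py <<'E'
from h import *
s=r.sense();pose=(s['tool_pos'],s['tcp_rot'])
x=np.array([-.0737,.9973]);y=np.array([-.9973,-.0737])
for n in ['top','wrist']:
    p,d=r.snapshot(n);P,u,v=cloud(n,d,pose);C=p[v,u].astype(int);q=P[:,:2]-[517,-273];mx=q@x;my=q@y
    w=(abs(my)<38)&(mx>-95)&(mx<150)&(C.min(1)>115)&(P[:,2]>38)
    print(n,'mx range z>50',np.percentile(mx[w&(P[:,2]>50)],[.5,99.5]))
    for lo in range(-90,120,10):
        k=w&(mx>=lo)&(mx<lo+10)
        if k.sum()>15:
            t=P[k,2]>np.percentile(P[k,2],85);print(lo,k.sum(),np.round(np.percentile(P[k,2],97),1),'ridge y',np.round(np.median(my[k][t]),1),np.round(np.percentile(my[k],[2,98]),1))
E
python3 meas.py
```

```text
top mx range z>50 [-63.16236994  90.68867363]
-70 17 81.1 ridge y -8.3 [-13.7  14.6]
-60 28 90.8 ridge y 7.0 [-12.4  17. ]
-30 49 122.8 ridge y -9.3 [-27.   26.8]
-20 86 113.5 ridge y 1.5 [-29.7  28.9]
-10 127 97.5 ridge y -0.6 [-30.3  28.4]
0 122 96.8 ridge y 0.8 [-30.1  28.8]
10 87 96.8 ridge y 0.4 [-19.3  27. ]
20 102 96.5 ridge y 0.8 [-30.1  26.6]
30 95 96.0 ridge y -1.4 [-31.  26.]
40 107 95.7 ridge y -0.6 [-31.8  25.5]
50 120 94.5 ridge y -0.3 [-31.4  26.2]
60 116 94.9 ridge y 1.1 [-30.5  26.1]
70 118 94.1 ridge y -0.4 [-31.5  25.5]
80 112 93.8 ridge y -0.3 [-32.5  24.9]
90 16 90.9 ridge y 1.1 [-24.3  17.7]
wrist mx range z>50 [-88.49548437  85.76944155]
-90 61 130.5 ridge y -8.4 [-14.3  -4.5]
-70 4220 80.8 ridge y 0.4 [-15.   16.5]
-60 1395 81.3 ridge y 1.6 [-15.7  10.2]
-50 844 164.9 ridge y -1.5 [-15.3   8.5]
-40 3188 86.6 ridge y 0.0 [-22.7  20.9]
-30 3239 93.1 ridge y 0.6 [-29.2  26.2]
-20 1709 95.4 ridge y 1.1 [-31.7  18.4]
-10 1010 95.7 ridge y 0.8 [-32.1  13.4]
0 835 95.5 ridge y 0.9 [-32.3  12.9]
10 375 95.3 ridge y 0.8 [-31.2  14.6]
20 565 94.8 ridge y 0.6 [-32.6  13.2]
30 376 94.6 ridge y 0.7 [-32.9  11.9]
40 448 94.2 ridge y 0.7 [-33.   12.3]
50 443 93.9 ridge y 0.2 [-33.1  11.9]
60 360 93.7 ridge y 0.6 [-33.   12.1]
70 359 93.4 ridge y -0.6 [-33.1  11.1]
80 270 93.0 ridge y 1.4 [-33.2  11.7]
90 17 92.5 ridge y -1.8 [-30.8  -1.1]
```

Ridge slope is only ~1.7° (cap ~4 mm up), and the foot is at mixer x ≈ 91, within 86–111. I'll lower the last bit, then ease the finger away from the cap.

```bash
python3 -m inch '[0,0,-0.001,0,0,0,16, 0,0,-0.001,0,0,0,16, 0,0,-0.001,0,0,0,16, 0,0,-0.001,0,0,0,16, 0,0,-0.001,0,0,0,16, 0,0,-0.001,0,0,0,16, 0,0,-0.001,0,0,0,16]'
python3 -m inch '[0,-0.001,0,0,0,0,16, 0,-0.001,0,0,0,0,16, 0,-0.001,0,0,0,0,16, 0,-0.001,0,0,0,0,16, 0.0001,-0.001,0,0,0,0,16, 0,-0.001,0,0,0,0,16]'
python3 meas.py | sed -n '/wrist/,$p'; python3 lookw.py pics/c4.png
```

```text
time: 13.95
tool_pos: [517.9, -299.4, 59.5]
tcp_rot: [-125.1, 0.0, 4.2]
ft_force: [-0.1, -0.7, -1.1]
finger_gap: 80.2
time: 14.55
tool_pos: [518.0, -305.7, 59.5]
tcp_rot: [-125.1, -0.0, 4.2]
ft_force: [-0.2, -1.0, 0.4]
finger_gap: 80.1
wrist mx range z>50 [-67.27392403  84.71520544]
-70 4251 76.7 ridge y -0.6 [-16.3  15.1]
-60 1321 77.4 ridge y 0.3 [-16.8   9.7]
-50 895 154.8 ridge y -6.9 [-16.3   8.4]
-40 3353 84.4 ridge y -0.6 [-24.3  21.6]
-30 2943 90.8 ridge y -0.4 [-30.4  25.4]
-20 1597 93.2 ridge y -0.3 [-32.6  17.5]
-10 929 93.4 ridge y 0.2 [-33.   12.4]
0 779 93.5 ridge y -1.5 [-33.   11.2]
10 316 93.6 ridge y 0.3 [-32.1   6.3]
20 511 93.6 ridge y 0.2 [-33.4   8.4]
30 367 93.6 ridge y 0.4 [-33.4  12.2]
40 473 93.6 ridge y 0.4 [-33.5  12.1]
50 403 93.7 ridge y 0.0 [-33.5  11.8]
60 374 93.7 ridge y 0.0 [-33.4  12. ]
70 348 93.9 ridge y 0.0 [-33.4  12.3]
80 245 93.9 ridge y -0.7 [-33.4  10.5]
14.65 [-51.8  57.2  53.1  30.6 116.   35.7] [ 518.  -305.7   59.5] [-125.1   -0.     4.2] [-1.18 -0.21 -0.02] 80.21032643625335
```

View pics/c4.png

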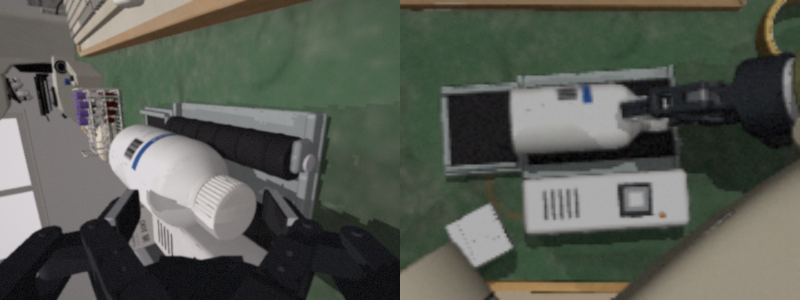

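The bottle lies flat: the ridge is at 93.5 mm all along (59+34 expected), centred to within 1 mm, with the cap pointing right. I withdraw along the fingers, then turn upright.

```bash
python3 -m inch '[0.0003,-0.004,0.0028,0,0,0,16, 0.0003,-0.004,0.0028,0,0,0,16, 0.0005,-0.008,0.0056,0,0,0,16, 0.0006,-0.0082,0.0057,0,0,0,16, 0.0006,-0.0082,0.0057,0,0,0,16, 0.0006,-0.0082,0.0057,0,0,0,16, 0.0006,-0.0082,0.0057,0,0,0,16, 0.0006,-0.0082,0.0057,0,0,0,16, 0.0006,-0.0082,0.0057,0,0,0,16, 0.0006,-0.0082,0.0057,0,0,0,16]'
python3 -m inch '[0,0,0.012,-5.5,-0.4,0,100, 0,0,0.012,-5.5,-0.4,0,150, 0,0,0.012,-5.5,-0.4,0,255, 0,0,0.012,-5.5,-0.4,0,255, 0,0,0.012,-5.5,-0.4,0,255, 0,0,0.012,-5.5,-0.4,0,255, 0,0,0.01,-5.5,-0.4,0,255, 0,0,0.01,-5.5,-0.4,0,255, 0,0,0.01,-5.5,-0.4,0,255, 0,0,0.01,-5.5,-0.4,0,255]'
python3 meas.py
python3 - <<'E'
from h import *
s=r.sense();print(s['time'],s['tool_pos'],s['tcp_rot'],s['finger_gap'])
p,d=r.snapshot('top');q,e=r.snapshot('side')
a=np.hstack([cv2.resize(p[140:275,225:405,::-1],(400,300)),cv2.resize(q[170:320,180:380,::-1],(400,300))]);cv2.imwrite('pics/c5.png',a)
E
```

```text
time: 15.75
tool_pos: [523.2, -380.0, 111.4]
tcp_rot: [-125.1, -0.0, 4.2]
ft_force: [-0.1, -0.2, 0.7]
finger_gap: 80.3
time: 16.75
tool_pos: [523.6, -379.7, 224.9]
tcp_rot: [179.5, -0.1, 4.1]
ft_force: [1.1, 0.1, 0.3]
finger_gap: 0.3
top mx range z>50 [-94.65840111  87.76234219]
-90 626 636.5 ridge y -16.3 [-36.   20.8]
-80 472 638.8 ridge y -25.3 [-36.  11.]
-70 390 640.8 ridge y -30.4 [-36.8   9.1]
-60 268 641.1 ridge y -26.0 [-37.3  10.6]
-50 255 641.7 ridge y -17.2 [-31.7   7.1]
-40 262 641.7 ridge y -4.2 [-21.9  12.6]
-30 259 642.3 ridge y 5.5 [-10.6  19.1]
-20 249 642.5 ridge y 19.9 [-1.1 27. ]
-10 238 642.9 ridge y 27.9 [ 8.1 35.4]
0 145 643.0 ridge y 26.8 [18.9 37.5]
10 70 643.0 ridge y 35.2 [28.1 37.8]
40 47 96.3 ridge y -4.3 [-32.2  -1.9]
50 73 94.7 ridge y -4.5 [-32.9   5.7]
60 93 94.3 ridge y -2.0 [-30.4  15.8]
70 114 94.5 ridge y -1.9 [-31.4  25. ]
80 112 93.7 ridge y -2.3 [-32.2  26.5]
wrist mx range z>50 [-65.45693766  89.06589171]
-70 239 75.6 ridge y 3.4 [-14.1  17.1]
-60 362 75.8 ridge y 3.8 [-14.3  17.9]
-50 318 75.1 ridge y 3.1 [-13.3  15.7]
-40 562 83.0 ridge y 2.9 [-20.5  21. ]
-30 742 89.4 ridge y 2.0 [-27.2  27.6]
-20 751 91.6 ridge y 1.7 [-29.5  30.6]
-10 715 91.9 ridge y 2.4 [-29.9  29.9]
0 704 92.1 ridge y 2.2 [-30.   29.9]
10 470 92.4 ridge y 2.2 [-26.5  30.8]
20 621 92.4 ridge y 3.2 [-30.8  29.8]
30 542 92.6 ridge y 2.1 [-30.8  29.8]
40 682 92.5 ridge y 1.9 [-31.   29.7]
50 698 92.6 ridge y 2.9 [-30.4  29.6]
60 699 92.7 ridge y 2.8 [-31.   29.6]
70 697 92.8 ridge y 2.7 [-30.7  29.4]
80 650 92.7 ridge y 1.9 [-30.7  29.2]
16.85 [ 524.82284773 -378.12128985  226.59827894] [ 1.79488413e+02 -1.79285485e-01  4.31481415e+00] 0.06808428429065004
```

View pics/c5.png

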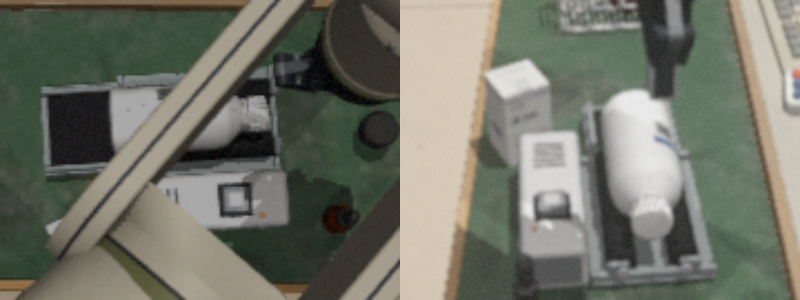

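Both views show the bottle lying between the rollers, cap at (255,112) in the top view and (652,215) in the side view. The foot is only ~3–5 mm inside its allowed range, so I'll nudge the flat cap end ~8 mm back with the shut fingertips, then do the switch.

```bash
python3 -m inch '[0,0,-0.017,0,0,0,255, 0,0,-0.017,0,0,0,255, 0,0,-0.017,0,0,0,255, 0,0,-0.017,0,0,0,255, 0,0,-0.017,0,0,0,255, 0,0,-0.017,0,0,0,255, 0,0,-0.017,0,0,0,255, 0,0,-0.017,0,0,0,255, 0,0,-0.017,0,0,0,255, 0,0,-0.017,0,0,0,255]'
python3 -m inch '[-0.0002,0.003,0,0,0,0,255, -0.0002,0.003,0,0,0,0,255, -0.0002,0.003,0,0,0,0,255, -0.0002,0.003,0,0,0,0,255, 0,0,0,0,0,0,255]'
cat > q.py <<'E'
from h import *
s=r.sense();pose=(s['tool_pos'],s['tcp_rot']);print(s['time'],np.round(s['tool_pos'],1),np.round(s['ft_force'],2))
p,d=r.snapshot('wrist');P,u,v=cloud('wrist',d,pose);C=p[v,u].astype(int)
x=np.array([-.0737,.9973]);y=np.array([-.9973,-.0737]);q=P[:,:2]-[517,-273];mx=q@x;my=q@y
w=(abs(my)<36)&(C.min(1)>115)&(P[:,2]>62)&(P[:,2]<105);print('bottle mx',np.percentile(mx[w],[.5,1,99,99.5]))
w=(abs(my)<15)&(C.max(1)<80)&(P[:,2]>40)&(mx<-40)&(P[:,2]<120);print('finger mx',w.sum(),np.percentile(mx[w],[1,50,99]) if w.any() else '')
cv2.imwrite('pics/q.png',p[:,:,::-1])
E
python3 q.py
```

```text
time: 17.95
tool_pos: [523.3, -378.9, 51.3]
tcp_rot: [179.8, 0.0, 4.2]
ft_force: [0.7, -0.4, 0.4]
finger_gap: 0.1
time: 18.45
tool_pos: [523.1, -366.8, 53.6]
tcp_rot: [179.7, -0.0, 4.2]
ft_force: [0.2, -0.3, 0.6]
finger_gap: 0.2
18.45 [ 523.1 -366.8   53.6] [ 0.24 -0.34  0.59]
bottle mx [-66.34460454 -65.56111026  23.37012696  25.99978305]
finger mx 13153 [-193.49907649  -95.44180344  -53.04543425]
```

```bash
python3 -m inch '[-0.0001,0.002,0,0,0,0,255, -0.0002,0.002,0,0,0,0,255, -0.0001,0.002,0,0,0,0,255, -0.0002,0.002,0,0,0,0,255, 0,0.002,0,0,0,0,255]'
python3 -m inch '[-0.0001,0.001,0,0,0,0,255, -0.0001,0.001,0,0,0,0,255, -0.0001,0.001,0,0,0,0,255]'
python3 -m inch '[-0.0001,0.001,0,0,0,0,255, -0.0001,0.001,0,0,0,0,255, -0.0001,0.001,0,0,0,0,255]'
python3 q.py
```

```text
time: 19.0
tool_pos: [521.9, -356.7, 52.5]
tcp_rot: [179.8, 0.1, 4.2]
ft_force: [0.0, -0.4, 0.8]
finger_gap: -0.1
time: 19.3
tool_pos: [521.6, -354.0, 52.6]
tcp_rot: [179.8, 0.0, 4.2]
ft_force: [0.5, -1.4, 1.3]
finger_gap: -0.3
time: 19.6
tool_pos: [521.5, -351.3, 52.8]
tcp_rot: [179.7, 0.0, 4.2]
ft_force: [0.4, -2.9, 0.4]
finger_gap: -0.1
19.6 [ 521.5 -351.3   52.8] [ 0.37 -2.89  0.41]
bottle mx [-63.05677524 -62.04771936  37.82486054  40.38622482]
finger mx 13268 [-193.1476145   -80.83316345  -41.13939832]
```

View pics/q.png

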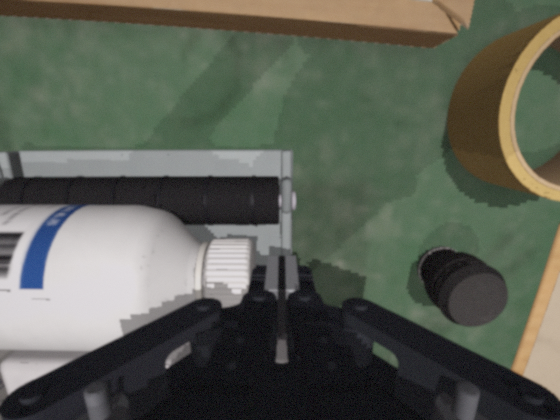

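The shut fingertips at (260,270) touch the cap's flat face and the bottle slides under ~3 N. Five mm more, then back off and lift clear.

```bash
python3 -m inch '[-0.0001,0.001,0,0,0,0,255, -0.0001,0.001,0,0,0,0,255, 0,0.001,0,0,0,0,255, -0.0001,0.001,0,0,0,0,255, 0,0.001,0,0,0,0,255]'
python3 -m inch '[0.0001,-0.002,0,0,0,0,255, 0.0002,-0.003,0,0,0,0,255, 0.0004,-0.005,0,0,0,0,255, 0.0007,-0.01,0,0,0,0,255, 0,0,0.01,0,0,0,255, 0,0,0.015,0,0,0,255, 0,0,0.015,0,0,0,255, 0,0,0.015,0,0,0,255, 0,0,0.015,0,0,0,255, 0,0,0.015,0,0,0,255]'
python3 -m inch '[-0.012,0.006,0,0,0,0,255, -0.012,0.006,0,0,0,0,255, -0.012,0.007,0,0,0,0,255, -0.012,0.007,0,0,0,0,255, -0.013,0.007,0,0,0,0,255, -0.013,0.007,0,0,0,0,255, -0.013,0.007,0,0,0,0,255, 0,0,0,0,0,0,255, 0,0,0,0,0,0,255]'
python3 - <<'E'
from h import *
s=r.sense();pose=(s['tool_pos'],s['tcp_rot']);print(s['time'],pose,np.round(s['ft_force'],2))
p,d=r.snapshot('wrist');P,u,v=cloud('wrist',d,pose);C=p[v,u].astype(int)
x=np.array([-.0737,.9973]);y=np.array([-.9973,-.0737]);q=P[:,:2]-[517,-273];mx=q@x;my=q@y
w=(abs(my)<36)&(C.min(1)>115)&(P[:,2]>62)&(P[:,2]<105);print('bottle mx',np.percentile(mx[w],[.5,1,99,99.5]),np.median(my[w]))
w=(abs(P[:,2]-63)<3.5)&(abs(mx+30)<22)&(abs(my-87)<22);print('switch',w.sum(),P[w].mean(0) if w.any() else '')
cv2.imwrite('pics/sw.png',p[:,:,::-1])
E
```

```text
time: 20.15
tool_pos: [521.1, -346.0, 52.7]
tcp_rot: [179.8, 0.0, 4.2]
ft_force: [-0.5, -4.0, 0.6]
finger_gap: 0.1
time: 21.15
tool_pos: [522.7, -366.0, 139.6]
tcp_rot: [179.7, 0.0, 4.2]
ft_force: [-0.3, 0.0, 0.5]
finger_gap: 0.1
time: 22.05
tool_pos: [435.8, -319.2, 138.5]
tcp_rot: [179.7, -0.0, 4.2]
ft_force: [-0.2, 0.7, -0.4]
finger_gap: -0.0
22.05 (array([ 435.82171393, -319.19675646,  138.48650446]), array([ 1.79734217e+02, -8.12429978e-03,  4.18905166e+00])) [-0.19  0.74 -0.36]
bottle mx [-56.82019198 -55.49305812  96.35407896  97.28105546] 1.8928381740858662
switch 1191 [ 432.64953466 -308.92678231   64.08675635]
```

View pics/sw.png

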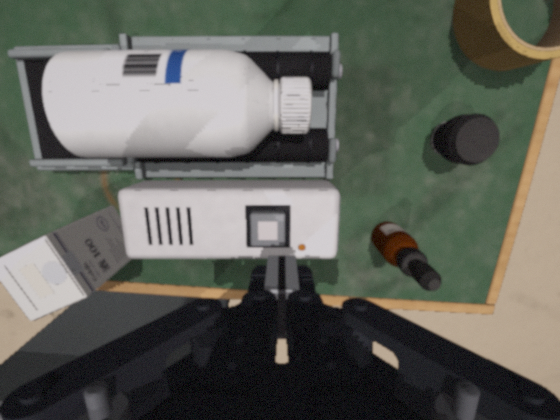

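Wrist view: the bottle lies along the lane with its foot at x≈98 and cap at ≈−60 mm. The switch at (268,232) is raised and unpressed, measured at (432.8,−309,64). Centring over it and pressing.

```bash
python3 -m inch '[-0.0015,0.005,-0.008,0,0,0,255, -0.0015,0.005,-0.01,0,0,0,255, 0,0,-0.01,0,0,0,255, 0,0,-0.01,0,0,0,255, 0,0,-0.01,0,0,0,255, 0,0,-0.01,0,0,0,255, 0,0,-0.008,0,0,0,255, 0,0,-0.004,0,0,0,255]'
python3 -m inch '[0,0,-0.001,0,0,0,255, 0,0,-0.001,0,0,0,255, 0,0,-0.001,0,0,0,255]'
python3 -m inch '[0,0,-0.001,0,0,0,255, 0,0,-0.001,0,0,0,255]'
python3 -m inch '[0,0,-0.001,0,0,0,255, 0,0,-0.001,0,0,0,255]'
```

```text
time: 22.9
tool_pos: [431.9, -308.6, 66.3]
tcp_rot: [179.8, 0.1, 4.2]
ft_force: [0.3, 0.5, 0.3]
finger_gap: 0.1
time: 23.2
tool_pos: [432.8, -309.3, 65.1]
tcp_rot: [179.7, 0.0, 4.2]
ft_force: [0.2, 0.0, 0.4]
finger_gap: -0.3
time: 23.4
tool_pos: [432.7, -309.2, 63.0]
tcp_rot: [179.8, 0.0, 4.2]
ft_force: [-1.9, 0.2, 2.3]
finger_gap: 0.1
time: 23.6
tool_pos: [432.6, -309.1, 60.9]
tcp_rot: [179.8, 0.0, 4.2]
ft_force: [-0.8, 0.0, 2.4]
finger_gap: -0.1
```

```bash
python3 -m inch '[0,0,-0.001,0,0,0,255, 0,0,-0.001,0,0,0,255]'
python3 -m inch '[0,0,-0.001,0,0,0,255]'
python3 -m inch '[0,0,-0.0007,0,0,0,255]'
python3 -m inch '[0,0,-0.0005,0,0,0,255]'
```

```text
time: 23.8
tool_pos: [432.7, -309.1, 58.8]
tcp_rot: [179.8, 0.0, 4.2]
ft_force: [0.5, -0.3, 2.7]
finger_gap: 0.0
time: 23.9
tool_pos: [432.7, -309.1, 57.7]
tcp_rot: [179.8, 0.0, 4.2]
ft_force: [0.3, -0.9, 3.1]
finger_gap: 0.0
time: 24.0
tool_pos: [432.7, -309.2, 57.5]
tcp_rot: [179.8, 0.0, 4.2]
ft_force: [-2.2, 2.5, 11.6]
finger_gap: -0.0
time: 24.1
tool_pos: [432.7, -309.2, 57.4]
tcp_rot: [179.8, 0.0, 4.2]
ft_force: [-4.1, 3.8, 15.9]
finger_gap: -0.1
```

The force jumped to 16 N at z = 57.4, so the switch is on its end stop. Lifting clear and checking.

```bash
python3 -m inch '[0,0,0.003,0,0,0,255, 0,0,0.01,0,0,0,255, 0,0,0.015,0,0,0,255, 0,0,0.02,0,0,0,255, 0,0,0.02,0,0,0,255, 0,0,0.02,0,0,0,255, 0,0,0.02,0,0,0,255, -0.005,-0.015,0.015,0,0,0,255, -0.005,-0.015,0.015,0,0,0,255, 0,0,0,0,0,0,255]'
python3 - <<'E'
from h import *
s=r.sense();pose=(s['tool_pos'],s['tcp_rot']);print(s['time'],pose,np.round(s['ft_force'],2))
p,d=r.snapshot('wrist');P,u,v=cloud('wrist',d,pose);C=p[v,u].astype(int)
x=np.array([-.0737,.9973]);y=np.array([-.9973,-.0737]);q=P[:,:2]-[517,-273];mx=q@x;my=q@y
w=(abs(my)<36)&(C.min(1)>115)&(P[:,2]>62)&(P[:,2]<105);print('bottle mx',np.percentile(mx[w],[.5,1,99,99.5]),np.median(my[w]))
w=(abs(mx+30)<9)&(abs(my-87)<9);print('switch z',np.median(P[w,2]));w=(abs(mx-20)<9)&(abs(my-87)<9);print('case z',np.median(P[w,2]))
cv2.imwrite('pics/end.png',p[:,:,::-1])
E
```

```text
time: 25.1
tool_pos: [422.7, -342.0, 197.9]
tcp_rot: [179.5, -0.1, 4.1]
ft_force: [-0.1, -0.1, 0.1]
finger_gap: 0.2
25.1 (array([ 422.67990776, -342.03936351,  197.89000778]), array([ 1.79528317e+02, -1.16582082e-01,  4.10399416e+00])) [-0.14 -0.11  0.11]
bottle mx [-57.16690409 -55.67660326  96.45688788  97.25633302] 3.0955814549865566
switch z 264.64584752989003
case z 53.73302803753086
```

View pics/end.png

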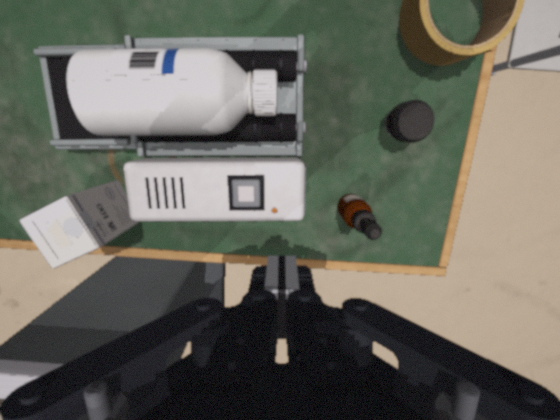

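The bottle is unmoved, the other items stand in place, and the switch at (246,192) looks sunk. My switch-height number was polluted by gripper points, so I re-read it at that pixel and then hand in.

Run:
```python
from h import *
s=r.sense();pose=(s['tool_pos'],s['tcp_rot'])
p,d=r.snapshot('wrist');P,u,v=cloud('wrist',d,pose)
w=(abs(u-246)<5)&(abs(v-192)<5);c=(abs(u-205)<8)&(abs(v-192)<8)
z,zc=np.median(P[w,2]),np.median(P[c,2]);print('switch',z,'case',zc)
if z-zc<7: print(r.hand_in())
```

```text
switch 58.50362294218266 case 53.59634375349668
the job is handed in; nothing more can be done
None
```

The job is done and handed in: the bottle lies on its side between the rollers, cap pointing away from the step, and the start switch is pressed in. It took about 25 s of the 61 s allowed.

- **Tipping:** I straddled the cap with loosely open fingers, never closed on it. One finger pushed the bottle over the bumpers and the other carried the cap down at about 10°/s until it lay flat. I then slid the bottle about 8 mm back along the lane by pushing the cap end with the shut fingertips.
- **Bottle position:** the top ridge was level at about 93.5 mm and centred in the lane to within about 1 mm before that slide. Afterwards the foot was at mixer x of about 97–98 mm and the cap end near -60 mm, both inside the allowed ranges. Neither moved when I pressed the switch.
- **Switch:** it hit its end stop at z = 57.4 mm with about 16 N. The final depth reading was 58.5 mm, against 57.5 expected when fully in and 63.5 when off.
- **Checks that disagreed:** my first switch-height check was wrong because it picked up points on the gripper, so I re-read it at the right pixel. Lane-centre readings differed between wrist views by 2–3 mm, about what the calibration allows.
- **At the end:** the arm was clear with no force on it, and the carton, dropper and eyepiece looked undisturbed in the last picture. I viewed 13 pictures, three over the budget of 10.

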